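Fit a water-filter cartridge in its latched housing

TASK

Fit the fresh filter cartridge that stands on the machine into the water-filter housing: turn the black knob a quarter-turn clockwise to release the cover, swing the cover fully aside, and slide the cartridge, neck up, over the upright pipe, lowering it all the way onto its seat before letting go. Then swing the cover shut over it and turn the knob all the way back so that the cover is locked. Leave the food tin, mug and jam jar undisturbed.

Things in the scene. Friction and masses are not known exactly. Their poses are not given: they have to be found in the camera images.
- housing: Fixed grey square plastic tub, 170 x 170 mm outside, walls 5 mm thick and 140 mm high, with an upright steel pipe inside. Origin: centre of its underside on the machine top. Its x points from its front (the side with the knob, towards the robot) to its rear, y to its left, z up; it stands turned by up to about 15 degrees.
- seat (a point): Centre of the flat black seat at the foot of the pipe inside the tub, 12 mm above the machine top; same axes as the housing. The underside of the cartridge must come to rest here. The inner walls are 65 mm or more from the pipe axis.
- pipe_tip (a point): Top of the upright steel pipe, 83 mm above the seat. The pipe is 22 mm in diameter; its top 15 mm taper to 8 mm. The pipe tip is 45 mm below the rim of the tub.
- cover_pivot (a point): Vertical pivot axis of the cover near the rear right corner of the tub, at the underside of the cover (142 mm above the machine top); axes turn with the cover (equal to the housing's when shut). It lies 70 mm behind and 70 mm right of the housing's centre.
- cover (a joint): Swing of the flat white cover (170 x 170 x 8 mm, with a round ear at the front left for the knob) about its vertical pivot, rad: 0 shut, growing anticlockwise from above (the knob swings forward and to the right), 1.6 at the open stop, where only a 30 mm strip at the tub's right stays covered. Friction under 2 N at the knob; stays where left. Swings only with the latch past about 1.1; locks only when fully shut.
- knob_grip (a point): Grip point of the black latch knob, handle of the cover too: centre of a bar 62 mm long, 18 mm thick, 36 mm high, 23 mm above the cover's upper face (bar from 5 to 41 mm above it). The bar lies along this point's y; pinch it across x from above. It is 185 mm ahead (-x) and 115 mm left (+y) of the pivot in the cover's axes; with the latch at 0 its axes are the cover's.
- latch (a joint): Angle of the latch knob relative to the cover, rad: 0 locked (bar along the housing's y; starts up to 0.15 off), growing clockwise seen from above, stop at 1.5 (released). Friction about 0.06 N m; stays where it is left. When locked, a hooked cam under the cover's ear catches behind a steel pin on the tub's front.
- cartridge_centre (a point): Centre, half-way up, of the loose filter cartridge, a hollow sleeve 116 mm high standing upright: white body 66 mm in diameter and 80 mm high, above it a grey neck 38 mm in diameter and 36 mm high (neck from 22 to 58 mm above this point), with a bore of 26 mm right through. z points to the neck. 0.2 to 0.45 kg. It and the food tin stand to the left of the housing, one nearer and one farther; which is which changes.
- soup_tin: Food tin, 75 mm in diameter, 110 mm high, origin at its underside. Leave it standing where it is.
- mug: White mug, 88 mm high, front right, origin at its underside. Leave it standing where it is.
- jam_jar: Jam jar with white lid, 65 mm in diameter and 94 mm high, behind the housing, origin at its underside. Leave it standing where it is.
Not all that is in view belongs to the job. What is shaped like the part that bears cartridge_centre but blue or turquoise is not meant.

How it is judged (in metres and radians):
On the way, in this order (a step that is already met when the one before it is completed fails the run):
1. the latch knob is turned to released (more than 1.25 rad) with the cover still shut (value of joint latch above 1.25 rad and value of joint cover below 0.12 rad), for 0.05 s.
2. the cover is swung aside (more than 1.3 rad) (value of joint cover above 1.3 rad), for 0.2 s.
3. the cartridge sits upright over the pipe on its seat (within 5 mm sideways and 4 mm in height) and is let go (horizontal distance between cartridge_centre and seat below 0.005 m and z of cartridge_centre in the frame of seat between 0.052 and 0.062 m and angle between cartridge_centre's own z axis and vertical below 0.06 rad and contact force between the fingers and cartridge below 0.1 N), for 0.2 s.
4. the cover is shut again (less than 0.06 rad) over the seated cartridge (horizontal distance between cartridge_centre and seat below 0.005 m and z of cartridge_centre in the frame of seat between 0.052 and 0.062 m and angle between cartridge_centre's own z axis and vertical below 0.06 rad and value of joint cover below 0.06 rad), for 0.1 s.
At the end, for the whole second after the job is handed in: The cartridge rests upright over the pipe on its seat (within 5 mm sideways, 4 mm in height, 0.06 rad of tilt), the cover is shut (less than 0.05 rad) and the latch knob is back at locked (less than 0.25 rad) (horizontal distance between cartridge_centre and seat below 0.005 m and z of cartridge_centre in the frame of seat between 0.052 and 0.062 m and angle between cartridge_centre's own z axis and vertical below 0.06 rad and value of joint cover below 0.05 rad and value of joint latch below 0.25 rad and linear speed of cartridge below 0.02 m/s); the robot touches nothing.
It fails at once if the cartridge is let go over the pipe more than 20 mm above its seat (horizontal distance between cartridge_centre and seat below 0.02 m and z of cartridge_centre in the frame of seat above 0.078 m and contact force between the fingers and cartridge below 0.05 N).
It fails at once if the food tin is moved more than 30 mm or tipped (distance of soup_tin from where it was at the start of the episode above 0.03 m or angle between soup_tin's own z axis and vertical above 0.3 rad).
It fails at once if the mug is moved more than 30 mm or tipped (distance of mug from where it was at the start of the episode above 0.03 m or angle between mug's own z axis and vertical above 0.3 rad).
It fails at once if the jam jar is moved more than 30 mm or tipped (distance of jam_jar from where it was at the start of the episode above 0.03 m or angle between jam_jar's own z axis and vertical above 0.3 rad).
It also fails if it takes over 72 s, if anything falls off the work surface, if the arm or the gripper's body presses on something with over 40 N, if the wrist force passes 120 N, or if a joint passes its speed limit or range.

ROBOT

A 6-joint arm with a two-finger parallel gripper is mounted at the origin on a cart in front of the work surface, level with it; the furniture and walls round the work are solid. World frame = base frame: x ahead of the robot, y to its left, z up, the work surface at z = 0. Lengths are in mm, angles in degrees, forces in N, time in s.
With the tool pointing down it reaches from about 350 to 850 mm from the base axis. Payload 8.1 kg.
Tool frame: the origin (TCP) lies at the very end of the fingers, on their centre line; the grasp point (between the pads) lies 19 mm behind it (pinch_z is the z of the grasp point in the tool frame, in mm); z points along the fingers, y is the direction in which the jaws open and shut (so a half turn about z gives the same grasp; the last joint's range is limited). The gripper opens to 85 mm and grips with 20 to 120 N. Pads are 22 mm wide; open, the fingers measure 114 mm over their backs; the gripper's body (76 mm by 85 mm) begins 54 mm behind the grasp point. The pads swing forward as they close: fully open they stand 13 mm farther back than shut.
Start: joints at [66.841, 7.471, 85.268, -0, 87.261, -4.893], TCP at [188.035, 569.779, 231.292] pointing down, gripper open.
Joint ranges: [-169.43, 169.43], [-51.17, 129.36], [1.28, 143.12], [-76.62, 256.62], [0, 156.53], [-152.29, 152.29]. Speed limits (degrees/s): [136.94, 136.94, 159.86, 180, 180, 180].

INTERFACE

Orientations are given as [roll, pitch, yaw] about the fixed x, y, z axes, in that order (R = Rz(yaw) Ry(pitch) Rx(roll)).
In Python, from bench import * gives the robot as it stands.
- The arm moves only by the shell command python3 -m creep 'ROWS' [FORCE]. ROWS is a JSON object of lists of equal length, an entry for each row: "translation": the shift along the tool's x, y, z in mm, a list of three; "rotation": the turn, a rotation vector about the tool's x, y, z in rad, a list of three; "claw": the finger opening in mm, from 0 to 85.4. In form: {"translation": [[dx, dy, dz], ...], "rotation": [[ax, ay, az], ...], "claw": [claw, ...]}. A call has 1 to 10 rows; each row shifts and turns the commanded pose from where the row before left it, along the tool's axes as they then stand; what a row does not reach is not made up. A row lasts 1/10 s, in which the tool goes at most 50 mm and 8.59 degrees, less where a joint would pass 70% of its speed; a pose out of reach is approached as far as the arm can. A call is refused whole if a number of a shift passes 50 or a number of a turn 0.15, either way. A call with a gripper value outside its range is refused whole. The fingers move at their own pace and stop on an object; FORCE is the grip in N (left out, the last holds). Time passes only in rows, so rows that do not move let the fingers close. It gives the time, the measured TCP pose, the force and the opening at its end, in the units of the state.
- sense(): the state, without advancing time (a new reading comes with each control period).
- snapshot(name): name is "side" or "top" or "wrist"; returns a dict with "frame" (420x560x3 uint8, red, green, blue), "intrinsics" (3x3 intrinsics, pixels), "extrinsics" (4x4, takes a point from camera to world coordinates). Camera axes: x right, y up, looking along -z (the intrinsics and any distortion apply to the point x, -y, -z); pixel columns grow to the right and rows downward; lengths in mm; the calibration is good to about 2 mm. A picture is of the moment at which its call begins. There is no depth.
- hand_in(): hands the job in, once; it reports no verdict.
The state is a dict: "time": time; "joint_pos": joint angles; "qd": joint speeds; "joint_efforts": joint torques, N m; "tool_pos": TCP position; "tcp_rot": TCP orientation; "ft_force": force on the tool from outside, world axes, zero at the start; "wrist_torque": the same for the moment, N m; "finger_gap": finger opening in mm.
Only numpy, scipy, OpenCV 4.12 (cv2) and the standard library are available. Lean on these libraries where they do the work, as an engineer would, in place of code of your own. Each camera call takes 0.05 s, during which the arm holds its last target.

## Working session

There is one attempt and no reset: what is moved stays moved. The work goes in short steps, Python scripts to look and compute and a shell command to move; the robot and the scene stay as the last step left them, time stands still between calls to the robot, and variables do not carry over. Pictures are saved under pics/ and viewed, and the job is handed in when it is done.

```bash
ls; mkdir -p pics; cat > h.py <<'E'
from bench import *
import numpy as np, cv2
def snap(n,f):
    s=snapshot(n); np.savez('pics/'+f+'.npz',**{k:np.array(v) for k,v in s.items()})
    cv2.imwrite('pics/'+f+'.png',s['frame'][:,:,::-1]); return s
def load(f): return np.load('pics/'+f+'.npz')
def ray(s,u,v):
    K=np.array(s['intrinsics']);E=np.array(s['extrinsics'])
    d=np.linalg.inv(K)@[u,v,1]; d=np.array([d[0],-d[1],-d[2]])
    return E[:3,3],E[:3,:3]@d
def plane(s,u,v,z):
    o,d=ray(s,u,v); return o+d*(z-o[2])/d[2]
def proj(s,p):
    K=np.array(s['intrinsics']);E=np.array(s['extrinsics'])
    c=E[:3,:3].T@(np.array(p)-E[:3,3]); c=np.array([c[0],-c[1],-c[2]]); q=K@c; return q[:2]/q[2]
E
python3 - <<'E'
from h import *
for n in ['top','side','wrist']:
    s=snap(n,n+'0'); print(n,{k:(v if k!='frame' else 0) for k,v in s.items()})
print(sense())
E
```

```text
pics
top {'frame': 0, 'intrinsics': array([[451.81112286,   0.        , 290.31239945],
       [  0.        , 451.81112286, 202.37835972],
       [  0.        ,   0.        ,   1.        ]]), 'extrinsics': array([[ 2.65816268e-02,  9.83697920e-01, -1.77853364e-01,
         3.15214145e+02],
       [-9.99646553e-01,  2.62343812e-02, -4.30425073e-03,
        -4.49750386e-01],
       [ 4.31790456e-04,  1.77904917e-01,  9.84047587e-01,
         1.61245827e+03],
       [ 0.00000000e+00,  0.00000000e+00,  0.00000000e+00,
         1.00000000e+00]])}
side {'frame': 0, 'intrinsics': array([[472.68562304,   0.        , 274.5564059 ],
       [  0.        , 472.68562304, 214.41349454],
       [  0.        ,   0.        ,   1.        ]]), 'extrinsics': array([[-9.95247435e-01,  7.02979107e-02, -6.73850649e-02,
         4.75397517e+02],
       [-9.68574960e-02, -6.43154795e-01,  7.59585766e-01,
         1.15024857e+03],
       [ 1.00582647e-02,  7.62502533e-01,  6.46907039e-01,
         1.10017913e+03],
       [ 0.00000000e+00,  0.00000000e+00,  0.00000000e+00,
         1.00000000e+00]])}
wrist {'fr
[... 505 characters left out ...]

         1.00000000e+00]])}
{'time': 0.15, 'joint_pos': array([ 6.68421889e+01,  7.50585647e+00,  8.53154932e+01, -1.11167638e-03,
        8.72609282e+01, -4.89185013e+00]), 'qd': array([-0.08647038, -0.11585299, -0.14034405,  0.14339154, -0.0014039 ,
       -0.02099442]), 'joint_efforts': array([ 9.17466532e-04, -5.70063829e+01, -5.01159561e+01, -2.09382915e-04,
        9.65223560e-03,  2.98296061e-05]), 'tool_pos': array([187.86368964, 569.38585139, 230.47299247]), 'tcp_rot': array([-1.79917927e+02, -5.90997330e-03,  1.61734089e+02]), 'ft_force': array([-0.16082717,  0.02921169, -0.73368567]), 'wrist_torque': array([-0.01375875, -0.02359065, -0.00927611]), 'finger_gap': 85.22983251870332}
```

View pics/top0.png

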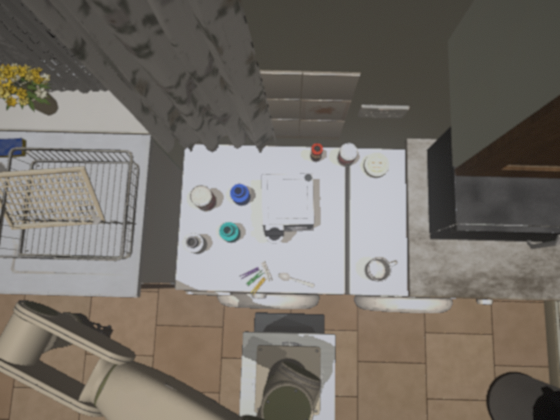

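View pics/side0.png

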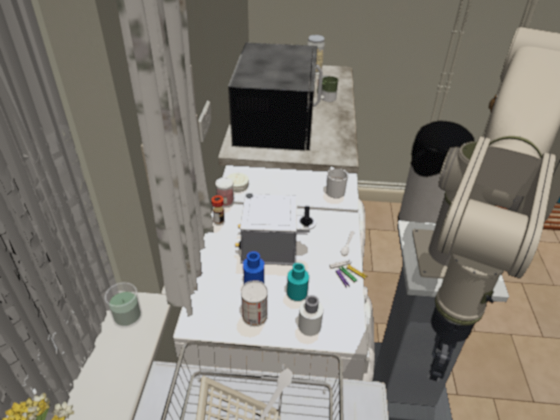

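View pics/wrist0.png

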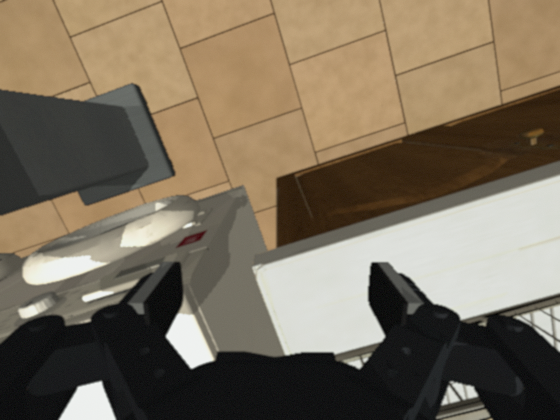

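The top view shows four candidates. The white and grey bottle at (195,243) is the cartridge. The blue one at (240,194) and the turquoise one at (229,231) are decoys, and the tin is at (203,197). The knob is at about (274,235) and the pivot at about (308,178). I'll check these in close crops.

```bash
python3 - <<'E'
from h import *
t=cv2.imread('pics/top0.png'); s=cv2.imread('pics/side0.png')
cv2.imwrite('pics/c1.png',cv2.resize(t[150:270,175:335],None,fx=5,fy=5,interpolation=cv2.INTER_CUBIC))
cv2.imwrite('pics/c2.png',cv2.resize(s[180:345,210:360],None,fx=3.6,fy=3.6,interpolation=cv2.INTER_CUBIC))
E
```

```text
(no output)
```

View pics/c1.png

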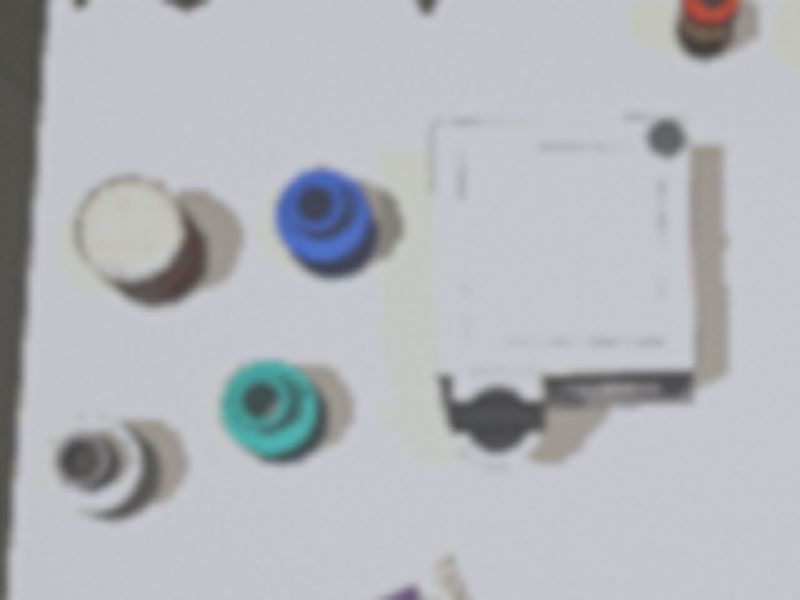

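View pics/c2.png

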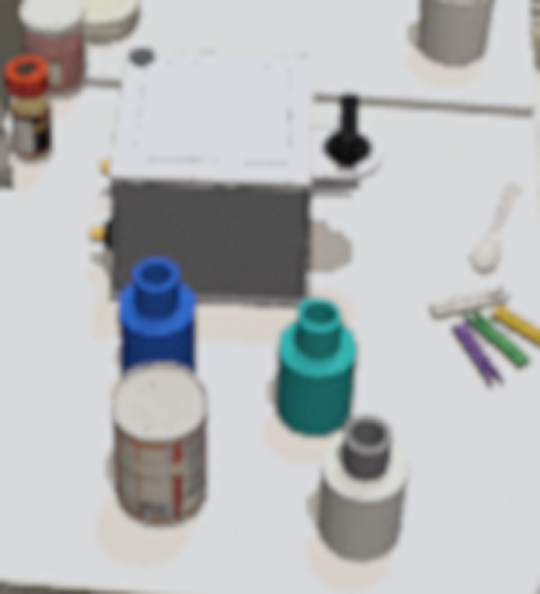

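```bash
python3 - <<'E'
from h import *
t=load('top0');s=load('side0')
def tri(a,b):
    o1,d1=ray(t,*a);o2,d2=ray(s,*b)
    d1=d1/np.linalg.norm(d1);d2=d2/np.linalg.norm(d2)
    A=np.stack([d1,-d2],1);x=np.linalg.lstsq(A,o2-o1,rcond=None)[0]
    p,q=o1+d1*x[0],o2+d2*x[1];return (p+q)/2,np.linalg.norm(p-q)
C=lambda x,y:(x/5+174.6,y/5+149.6)
S=lambda x,y:(x/3.6+209.6,y/3.6+179.6)
print('cart neck',tri(C(83,462),S(370,433)),plane(t,*C(83,462),116),plane(s,*S(370,433),116))
print('pivot cap',plane(t,*C(666,137),155),plane(s,*S(141,56),155))
print('knob top',plane(t,*C(497,413),180), plane(s,*S(348,100),191))
# cover corners
for n,p in dict(rl=(432,121),rr=(690,112),fr=(692,372),fl=(435,374)).items(): print(n,plane(t,*C(*p),150))
for n,p in dict(fl=(312,184),rl=(110,178),rr=(122,52),fr=(312,60)).items(): print('s',n,plane(s,*S(*p),150))
print('tin',plane(t,*C(128,230),110),plane(s,*S(160,400),110))
print('blue',plane(t,*C(318,205),116),'turq',plane(t,*C(263,400),116))
E
```

```text
cart neck (array([443.87771141, 331.23613152, 113.93435172]), np.float64(0.24498155969991042)) [443.57837793 330.79084689 116.        ] [444.06474704 332.93181459 116.        ]
pivot cap [665.55434543 -49.69919701 155.        ] [666.38349707 -46.58469326 155.        ]
knob top [476.27486757  55.16861659 180.        ] [477.78177798  39.47538248 191.        ]
rl [673.52997054 106.01238076 150.        ]
rr [684.27285468 -65.50956912 150.        ]
fr [509.87587072 -69.9203745  150.        ]
fl [504.09755475  97.59191718 150.        ]
s fl [502.58639397 102.43789724 150.        ]
s rl [670.23572977 113.17037351 150.        ]
s rr [685.35088246 -56.86952205 150.        ]
s fr [512.92075559 -64.04954715 150.        ]
tin [601.95412902 311.95402829 110.        ] [602.92754037 312.82351614 110.        ]
blue [621.44178142 183.33194355 116.        ] turq [488.00982129 213.69663332 116.        ]
```

The crops confirm it: the white body with grey neck at top (192,242), side (312,300) is the cartridge, at world (444,331). The knob is at about (475,56), the pivot at about (666,-48), and the yaw is about 3°. Next I move above the knob.

```bash
python3 -m creep '{"translation":[[0,0,-2],[0,0,-2],[0,0,-2],[0,0,-2],[0,0,-2],[0,0,-2],[0,0,-2],[0,0,-2],[0,0,0]],"rotation":[[0,0,0.15],[0,0,0.15],[0,0,0.15],[0,0,0.15],[0,0,0.15],[0,0,0.15],[0,0,0.15],[0,0,0.15],[0,0,0]],"claw":[85,85,85,85,85,60,60,60,60]}' 40
python3 -m creep '{"translation":[[-27,13,0],[-27,13,0],[-27,13,0],[-27,13,0],[-27,13,0],[-27,13,0],[-27,13,0],[-27,13,0],[-27,13,0],[-27,13,0]],"rotation":[[0,0,0],[0,0,0],[0,0,0],[0,0,0],[0,0,0],[0,0,0],[0,0,0],[0,0,0],[0,0,0],[0,0,0]],"claw":[60,60,60,60,60,60,60,60,60,60]}'
python3 -m creep '{"translation":[[-26,13,0],[-26,13,0],[-26,13,0],[-26,13,0],[-26,13,0],[-26,13,0],[-26,13,0],[-26,13,0],[-26,13,0],[-26,13,0]],"rotation":[[0,0,0],[0,0,0],[0,0,0],[0,0,0],[0,0,0],[0,0,0],[0,0,0],[0,0,0],[0,0,0],[0,0,0]],"claw":[60,60,60,60,60,60,60,60,60,60]}'
python3 - <<'E'
from h import *
s=snap('wrist','w1'); x=sense(); print(x['tool_pos'],x['tcp_rot'],x['time'])
print(s['extrinsics'])
E
```

```text
time: 1.05
tool_pos: [188.0, 569.8, 247.2]
tcp_rot: [-180.0, 0.0, 92.8]
ft_force: [-0.4, -0.2, -0.3]
finger_gap: 59.9
time: 2.05
tool_pos: [332.2, 305.7, 247.1]
tcp_rot: [-180.0, 0.0, 93.3]
ft_force: [0.7, -0.4, 0.0]
finger_gap: 59.6
time: 3.05
tool_pos: [475.6, 52.9, 247.1]
tcp_rot: [-180.0, -0.0, 93.3]
ft_force: [-0.1, 0.3, 0.2]
finger_gap: 60.0
[477.06026032  49.58272022 246.96081561] [1.79966293e+02 1.36983124e-01 9.31781706e+01] 3.1
[[ 9.98351657e-01 -5.53711507e-02 -1.50998122e-02  4.72805406e+02]
 [ 5.73928579e-02  9.62401539e-01  2.65498282e-01  1.20764844e+02]
 [-1.68862915e-04 -2.65927272e-01  9.63993080e-01  3.89680942e+02]
 [ 0.00000000e+00  0.00000000e+00  0.00000000e+00  1.00000000e+00]]
```

View pics/w1.png

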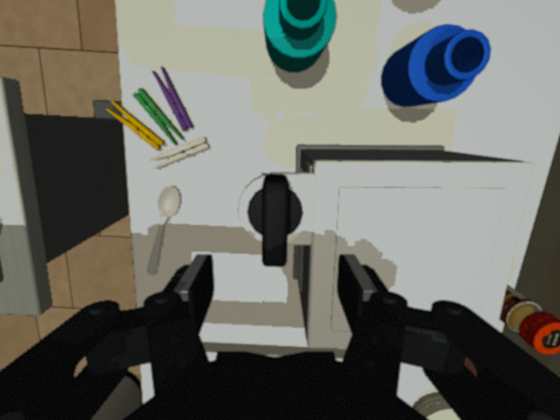

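The wrist view shows the black bar at about (275,220), running vertically in the image. The cover's left edge runs from (313,165) to (306,345).

```bash
python3 - <<'E'
from h import *
w=load('w1');im=w['frame']
g=im.astype(int).max(2)
m=((g<45)*255).astype(np.uint8); m[:,:235]=0;m[:,305:]=0;m[:168]=0;m[272:]=0
n,l,st,c=cv2.connectedComponentsWithStats(m)
i=1+np.argmax(st[1:,4]);print(st[i],c[i])
m=(l==i)
for r in range(172,270,8):
    x=np.where(m[r])[0]; print(r,(x.min(),x.max()) if len(x) else None, g[r,255:300:5])
cv2.imwrite('pics/c3.png',cv2.resize(im[150:290,220:340,::-1],None,fx=4,fy=4,interpolation=cv2.INTER_CUBIC))
# cover corners rl(upper right?) 
for p in [(315,163),(528,161),(306,346)]: print(plane(w,*p,150))
E
```

```text
[ 249  174   52   92 3019] [274.55349453 217.04272938]
172 None [184 179 162 137 134 138 138 150 116]
180 (np.int64(265), np.int64(286)) [165 186  21   6  10  14   8 181 183]
188 (np.int64(263), np.int64(288)) [186 152  21  27  29  29  20 104 186]
196 (np.int64(254), np.int64(295)) [32 36 22 32 33 30 25 22 32]
204 (np.int64(250), np.int64(299)) [35 34 24 35 34 29 23 19 34]
212 (np.int64(249), np.int64(300)) [32 33 22 33 30 27 17 23 30]
220 (np.int64(250), np.int64(299)) [33 37 21 33 31 27 20 18 34]
228 (np.int64(255), np.int64(294)) [41 31 25 34 27 29 22 22 70]
236 (np.int64(263), np.int64(285)) [179 178  21  28  30  28  18 169 163]
244 (np.int64(263), np.int64(285)) [133 127  24  30  27  21  15 133 116]
252 (np.int64(263), np.int64(285)) [132 129  18  18  22  14  17 135  60]
260 (np.int64(263), np.int64(285)) [184 178  13  18  17  17  26 134  59]
268 None [183 184 185 187 186 173 134 135  59]
[504.74732648  96.41126486 150.        ]
[667.14854512 107.27088968 150.        ]
[511.66892515 -68.23692075 150.        ]
```

View pics/c3.png

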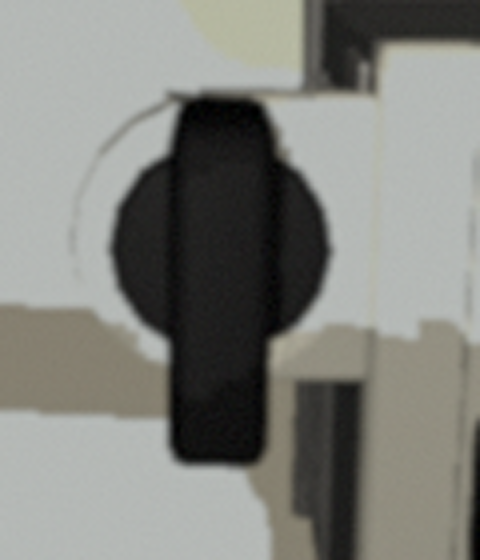

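```bash
python3 - <<'E'
from h import *
w=load('w1')
print('disk',plane(w,274.5,212,155),plane(w,274.5,212,153))
a=plane(w,274.5,266,191);print('near end',a)
for r in (180,183,186): print(plane(w,275.5,r,191))
pl=np.array([plane(w,263,r,191)[:2] for r in (190,262)]);pr=np.array([plane(w,287.5,190,191)[:2],plane(w,285.5,262,191)[:2]])
for q in(pl,pr):print(q, np.degrees(np.arctan2(*(q[0]-q[1])[::1])))
e0=plane(w,315,163,150);e1=plane(w,306,346,150);e2=plane(w,528,161,150)
print(np.degrees(np.arctan2(-(e0-e1)[0],(e0-e1)[1])),np.degrees(np.arctan2(*(e2-e0)[1::-1])))
E
```

```text
disk [475.92904708  57.16927696 155.        ] [475.9556674   56.62730225 153.        ]
near end [477.66291135  28.06428358 191.        ]
[474.8787095   88.28295173 191.        ]
[474.99135451  86.33429336 191.        ]
[475.1045852   84.37550311 191.        ]
[[467.14872315  81.28151917]
 [469.5340464   30.61830146]] -2.695606594923416
[[483.03981825  82.19559011]
 [485.10264106  31.51449517]] -2.330767289368319
2.4072237343646763 3.8256224563769936
```

```bash
python3 -m creep '{"translation":[[4,-1,0],[4,0,0],[0,0,20],[0,0,20],[0,0,20],[0,0,15],[0,0,8],[0,0,4],[0,0,0]],"rotation":[[0,0,0],[0,0,0],[0,0,0],[0,0,0],[0,0,0],[0,0,0],[0,0,0],[0,0,0],[0,0,0]],"claw":[60,60,60,60,60,60,60,60,60]}'
python3 -m creep '{"translation":[[0,0,0],[0,0,0],[0,0,0],[0,0,0],[0,0,0],[0,0,0]],"rotation":[[0,0,0],[0,0,0],[0,0,0],[0,0,0],[0,0,0],[0,0,0]],"claw":[10,10,10,10,10,10]}' 40
python3 - <<'E'
from h import *
s=snap('wrist','w2'); x=sense(); print(x['tool_pos'],x['tcp_rot'],x['wrist_torque'])
E
```

```text
time: 4.0
tool_pos: [473.7, 62.2, 160.3]
tcp_rot: [-180.0, -0.0, 93.0]
ft_force: [0.4, -0.5, 0.1]
finger_gap: 60.1
time: 4.6
tool_pos: [474.5, 61.9, 161.1]
tcp_rot: [179.9, 0.0, 93.0]
ft_force: [1.3, -0.0, 5.0]
finger_gap: 17.3
[474.45732189  61.85944094 161.11601909] [1.79906042e+02 1.13848479e-02 9.29745529e+01] [-0.05336387 -0.07700997  0.03859091]
```

View pics/w2.png

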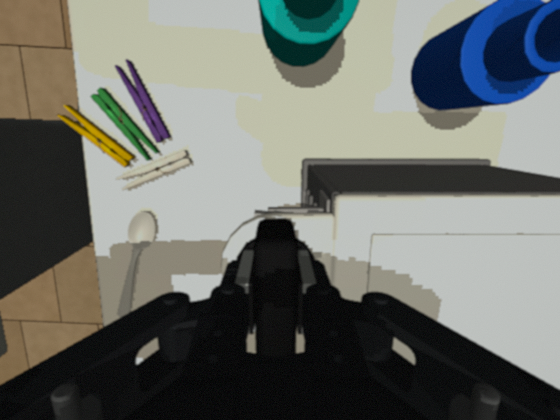

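```bash
python3 -m creep '{"translation":[[0,0,0],[0,0,0],[0,0,0],[-5,1,0],[0,0,0]],"rotation":[[0,0,0],[0,0,0],[0,0,0],[0,0,0],[0,0,0]],"claw":[40,40,40,40,40]}'
python3 -m creep '{"translation":[[0,0,0],[0,0,0],[0,0,0],[0,0,0],[0,0,0]],"rotation":[[0,0,0],[0,0,0],[0,0,0],[0,0,0],[0,0,0]],"claw":[10,10,10,10,10]}' 40
python3 - <<'E'
from h import *
for i in range(4):
  x=sense(); print(x['time'],x['tool_pos'],x['ft_force'],x['wrist_torque'])
E
```

```text
time: 5.15
tool_pos: [475.1, 56.5, 160.1]
tcp_rot: [-180.0, 0.0, 93.0]
ft_force: [-0.4, -1.2, -0.0]
finger_gap: 40.5
time: 5.65
tool_pos: [474.9, 57.1, 160.4]
tcp_rot: [-180.0, -0.0, 93.0]
ft_force: [-3.0, 0.5, 3.1]
finger_gap: 17.5
5.65 [474.94458304  57.06434653 160.35316687] [-2.96891303  0.54929263  3.13373702] [ 0.0465156   0.4043388  -0.08729393]
5.65 [474.94458304  57.06434653 160.35316687] [-2.96891303  0.54929263  3.13373702] [ 0.0465156   0.4043388  -0.08729393]
5.65 [474.94458304  57.06434653 160.35316687] [-2.96891303  0.54929263  3.13373702] [ 0.0465156   0.4043388  -0.08729393]
5.65 [474.94458304  57.06434653 160.35316687] [-2.96891303  0.54929263  3.13373702] [ 0.0465156   0.4043388  -0.08729393]
```

```bash
python3 -m creep '{"translation":[[0,0,0],[0,0,0],[0,0,0],[0,0,0],[0,0,0],[0,0,0],[0,0,0],[0,0,0],[0,0,0],[0,0,0]],"rotation":[[0,0,0.12],[0,0,0.14],[0,0,0.14],[0,0,0.14],[0,0,0.14],[0,0,0.14],[0,0,0.15],[0,0,0.15],[0,0,0.15],[0,0,0.15]],"claw":[10,10,10,10,10,10,10,10,10,10]}'
python3 -m creep '{"translation":[[0,0,0],[0,0,0]],"rotation":[[0,0,0.02],[0,0,0]],"claw":[10,10]}'
python3 - <<'E'
from h import *
x=sense(); print(x['tool_pos'],x['tcp_rot'],x['ft_force'],x['wrist_torque'])
snap('top','t2');s=snap('wrist','w3')
E
```

```text
time: 6.65
tool_pos: [475.9, 56.4, 160.4]
tcp_rot: [179.9, -0.1, 11.3]
ft_force: [3.8, -2.9, -2.0]
finger_gap: 17.2
time: 6.85
tool_pos: [475.8, 56.5, 160.4]
tcp_rot: [179.9, -0.1, 10.6]
ft_force: [4.5, -3.2, -2.2]
finger_gap: 17.5
[475.83279474  56.45138255 160.41827219] [ 1.79927496e+02 -8.83210931e-02  1.06268999e+01] [ 4.49264375 -3.18754216 -2.19269806] [-0.64929303 -0.63090422 -0.07619274]
```

View pics/w3.png

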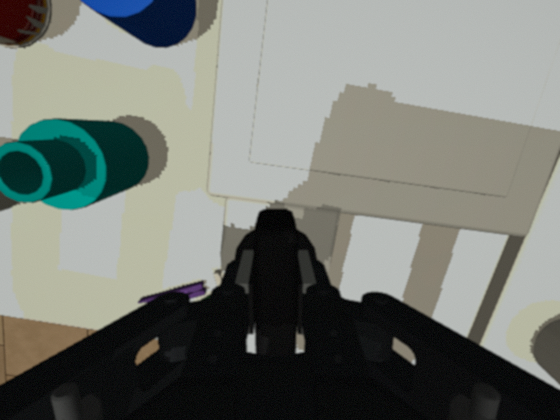

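```bash
python3 -m creep '{"translation":[[-5.2,7,0],[-10.5,13.9,0],[-10.5,13.9,0],[-10.5,13.9,0]],"rotation":[[0,0,-0.04],[0,0,-0.08],[0,0,-0.08],[0,0,-0.08]],"claw":[10,10,10,10]}'
```

```text
time: 7.35
tool_pos: [454.0, -0.2, 160.4]
tcp_rot: [180.0, -0.1, 27.0]
ft_force: [6.3, 0.6, -3.2]
finger_gap: 17.3
```

```bash
python3 -m creep '{"translation":[[-10.5,13.9,0],[-10.5,13.9,0],[-10.5,13.9,0],[-10.5,13.9,0],[-10.5,13.9,0],[-10.5,13.9,0],[-10.5,13.9,0],[-10.5,13.9,0]],"rotation":[[0,0,-0.08],[0,0,-0.08],[0,0,-0.08],[0,0,-0.08],[0,0,-0.08],[0,0,-0.08],[0,0,-0.08],[0,0,-0.08]],"claw":[10,10,10,10,10,10,10,10]}'
```

```text
time: 8.15
tool_pos: [466.8, -136.8, 160.4]
tcp_rot: [-180.0, -0.0, 63.6]
ft_force: [1.9, 0.9, 0.5]
finger_gap: 17.4
```

```bash
python3 -m creep '{"translation":[[-10.5,13.9,0],[-10.5,13.9,0],[-10.5,13.9,0],[-10.5,13.9,0],[-10.5,13.9,0],[-10.5,13.9,0],[-5.2,7,0],[0,0,0]],"rotation":[[0,0,-0.08],[0,0,-0.08],[0,0,-0.08],[0,0,-0.08],[0,0,-0.08],[0,0,-0.08],[0,0,-0.04],[0,0,0]],"claw":[10,10,10,10,10,10,10,10]}'
python3 - <<'E'
from h import *
x=sense(); print(x['tool_pos'],x['tcp_rot'],x['ft_force'],x['wrist_torque'])
snap('top','t3')
E
```

```text
time: 8.95
tool_pos: [537.4, -224.5, 160.3]
tcp_rot: [-180.0, 0.0, 93.2]
ft_force: [-1.9, -3.0, 3.5]
finger_gap: 17.3
[ 537.40565694 -224.53353643  160.32800251] [-1.79998442e+02  4.61102356e-02  9.31666026e+01] [-1.94816703 -3.03048907  3.53731917] [-0.56474452  0.2884858   0.02523714]
```

View pics/t3.png

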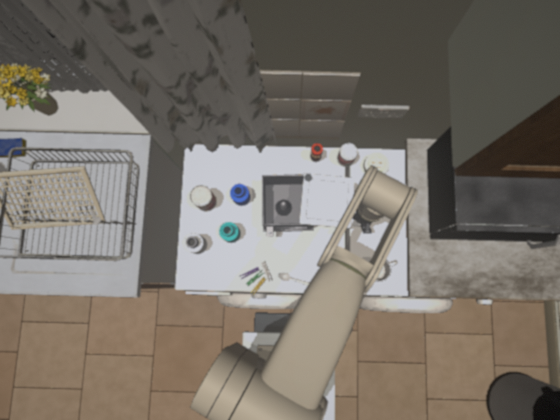

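```bash
python3 -m creep '{"translation":[[-7.9,10.4,0],[-7.9,10.4,0],[-2.6,3.5,0],[0,0,0]],"rotation":[[0,0,-0.06],[0,0,-0.06],[0,0,-0.02],[0,0,0]],"claw":[10,10,10,10]}'
python3 -m creep '{"translation":[[0,0,0],[0,0,0],[0,0,0],[0,0,-10],[0,0,-20],[0,0,-30],[0,0,-40],[0,0,-40],[0,0,-40],[0,0,0]],"rotation":[[0,0,0],[0,0,0],[0,0,0],[0,0,0],[0,0,0],[0,0,0],[0,0,0],[0,0,0],[0,0,0],[0,0,0]],"claw":[40,50,60,60,60,60,85,85,85,85]}'
python3 - <<'E'
from h import *
x=sense(); print(x['tool_pos'],x['tcp_rot'],x['ft_force'],x['joint_pos'])
snap('side','s4');snap('wrist','w4')
E
```

```text
time: 9.4
tool_pos: [562.5, -240.3, 160.4]
tcp_rot: [-180.0, 0.1, 101.1]
ft_force: [-3.6, -6.3, 1.5]
finger_gap: 17.6
time: 10.4
tool_pos: [564.9, -240.3, 349.4]
tcp_rot: [179.4, 0.4, 101.0]
ft_force: [-0.2, -0.2, 0.1]
finger_gap: 85.2
[ 564.9123294  -240.30430035  349.40976646] [179.4363644    0.44152332 101.02003895] [-0.19034729 -0.19758226  0.09463759] [-2.78340209e+01  7.97636366e+00  7.25267251e+01  9.88602212e-03
  9.87810018e+01 -3.88546614e+01]
```

View pics/w4.png

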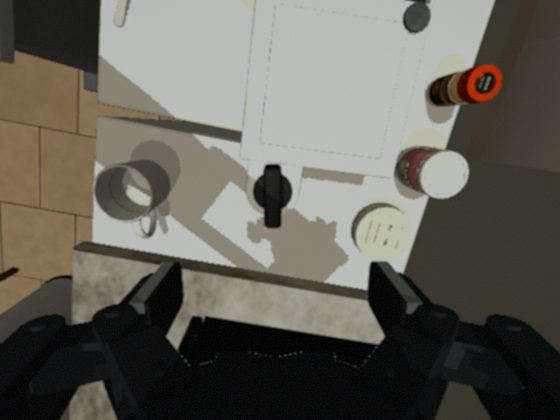

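View pics/s4.png

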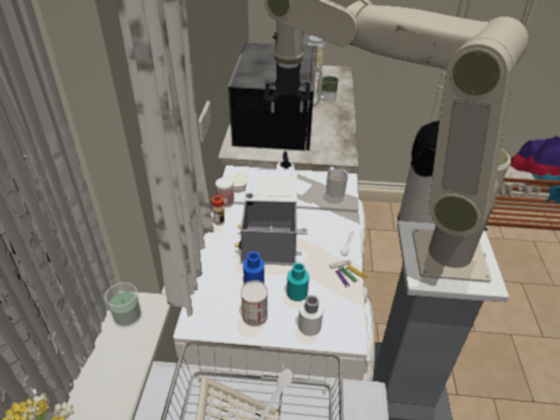

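The side and wrist views show the cover fully open, with the knob at wrist (272,195) and the tub exposed. Next I look into the tub with the wrist camera.

```bash
python3 -m creep '{"translation":[[10,0,0],[30,5.5,0],[40,5.5,1],[40,6,1],[40,6,2],[40,6,2],[40,6,2],[35,6,1],[18,2.5,0],[0,0,0]],"rotation":[[0,0,0.14],[0,0,0],[0,0,0],[0,0,0],[0,0,0],[0,0,0],[0,0,0],[0,0,0],[0,0,0],[0,0,0]],"claw":[85,85,85,85,85,85,85,85,85,85]}'
python3 -m creep '{"translation":[[0,0,0],[0,0,0]],"rotation":[[0,0,0],[0,0,0]],"claw":[85,85]}'
python3 - <<'E'
from h import *
s=snap('wrist','w5');snap('side','s5')
cv2.imwrite('pics/c5.png',cv2.resize(s['frame'][120:320,180:380,::-1],None,fx=3,fy=3,interpolation=cv2.INTER_CUBIC))
E
```

```text
time: 11.5
tool_pos: [588.8, 58.0, 329.3]
tcp_rot: [-179.8, -0.1, 93.2]
ft_force: [-0.1, -0.0, -0.6]
finger_gap: 85.3
time: 11.7
tool_pos: [589.4, 54.3, 330.5]
tcp_rot: [-179.9, 0.0, 92.9]
ft_force: [0.3, 0.1, 0.4]
finger_gap: 85.0
```

View pics/w5.png

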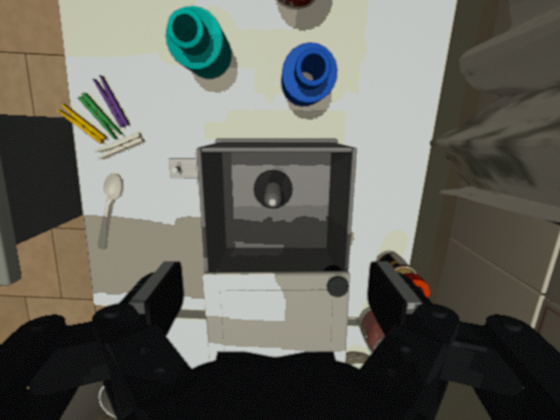

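View pics/c5.png

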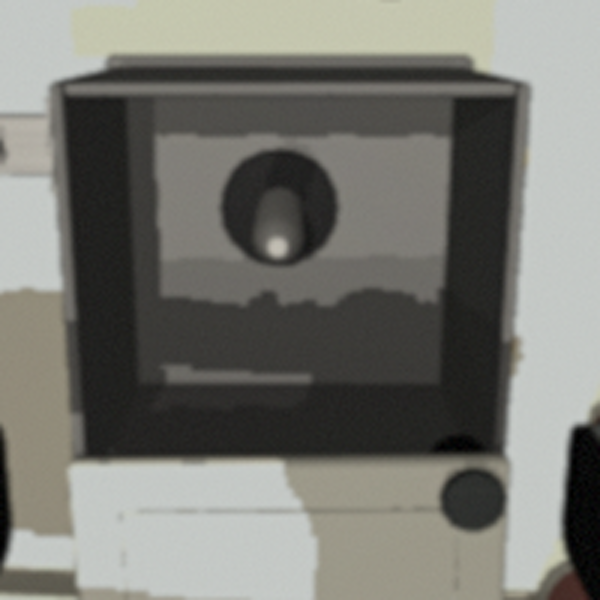

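The pipe tip is at about (272,202) and the seat disk centre at about (273,189).

```bash
python3 - <<'E'
from h import *
w=load('w5');s=load('s5');t=load('t3')
f=lambda x,y:(179.7+x/3,119.7+y/3)
print('tip',plane(w,*f(277,247),95)); print('seat',plane(w,*f(279,207),12))
print('pivot',plane(w,*f(473,498),155))
E2=0
cam=w['extrinsics'];print(cam[:3,3], 'tcp est', cam[:2,3]-66.5*np.array([np.cos(np.radians(92.95)),np.sin(np.radians(92.95))])-1.2*np.array([1,0.05]))
p=proj(t,(593,18,95));print(p, proj(s,(593,18,95)))
cv2.imwrite('pics/c6.png',cv2.resize(np.hstack([t['frame'][160:250,250:340,::-1],s['frame'][180:270,225:315,::-1]]),None,fx=4,fy=4,interpolation=cv2.INTER_CUBIC))
E
```

```text
tip [587.42942407  32.32733324  95.        ]
seat [587.48063107  33.24289403  12.        ]
pivot [666.1608896  -46.95739373 155.        ]
[587.19030541 122.25439684 473.1056181 ] tcp est [589.41269251  55.7825209 ]
[286.88166252 201.27189196] [269.11192425 223.74543717]
```

View pics/c6.png

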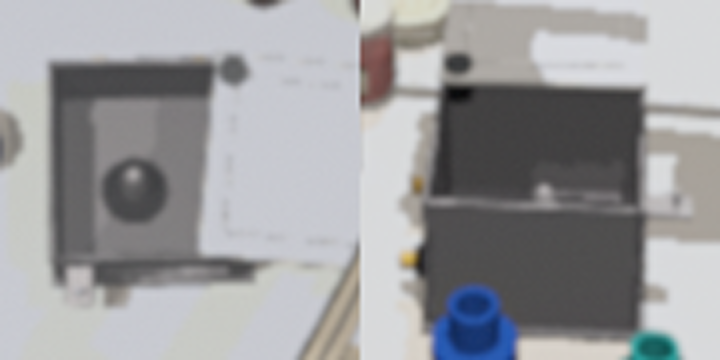

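```bash
python3 - <<'E'
from h import *
s=load('s5');t=load('t3')
print(plane(t,283.2,203.4,95),plane(s,270.5,227.2,95))
E
```

```text
[585.28669856  30.34982793  95.        ] [586.84969914  34.04962135  95.        ]
```

```bash
python3 -m creep '{"translation":[[20,-9,5],[36,-16,9],[36,-17,9],[36,-17,9],[36,-17,9],[36,-17,9],[36,-17,9],[30,-13,9],[16,-7.5,2],[0,0,0]],"rotation":[[0,0,0],[0,0,0],[0,0,0],[0,0,0],[0,0,0],[0,0,0],[0,0,0],[0,0,0],[0,0,0],[0,0,0]],"claw":[85,85,85,85,85,85,85,85,85,85]}'
python3 -m creep '{"translation":[[0,0,0],[0,0,0]],"rotation":[[0,0,0],[0,0,0]],"claw":[70,70]}'
python3 - <<'E'
from h import *
s=snap('wrist','w6')
print(s['extrinsics'][:3,3])
cv2.imwrite('pics/c7.png',cv2.resize(s['frame'][100:300,180:380,::-1],None,fx=3,fy=3,interpolation=cv2.INTER_CUBIC))
E
```

```text
time: 12.8
tool_pos: [443.5, 331.1, 260.7]
tcp_rot: [-179.9, 0.0, 93.1]
ft_force: [0.2, -0.9, -0.2]
finger_gap: 85.1
time: 13.0
tool_pos: [445.6, 329.0, 261.6]
tcp_rot: [180.0, 0.0, 92.9]
ft_force: [-0.8, -0.3, 0.8]
finger_gap: 70.2
[443.13232682 396.95810172 404.24301654]
```

View pics/w6.png

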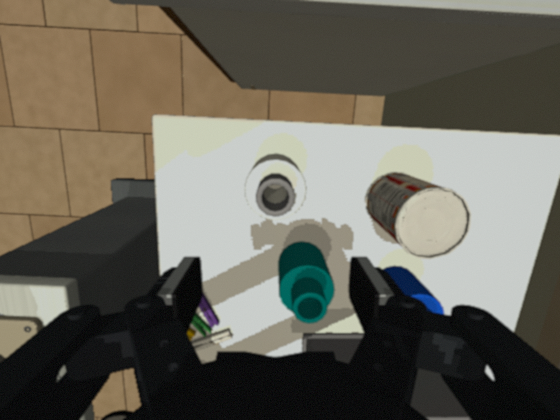

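View pics/c7.png

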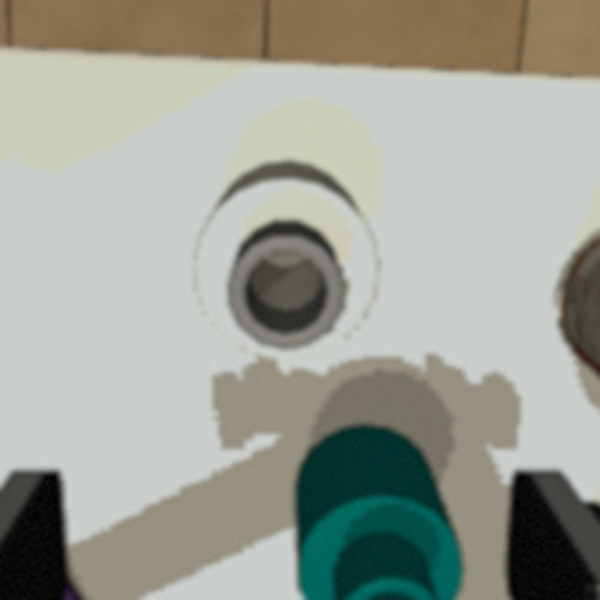

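```bash
python3 - <<'E'
from h import *
w=load('w6')
print(plane(w,275.4,196.4,116)); c=w['extrinsics'][:2,3]
a=np.radians(93.0);print('tcp',c-66.5*np.array([np.cos(a),np.sin(a)])-1.2*np.array([np.sin(a),-np.cos(a)]))
E
```

```text
[446.76853001 334.13447379 116.        ]
tcp [445.41431246 330.48643451]
```

```bash
python3 -m creep '{"translation":[[3.5,1,10],[0,0,30],[0,0,35],[0,0,35],[0,0,30],[0,0,20],[0,0,12],[0,0,5],[0,0,0]],"rotation":[[0,0,0],[0,0,0],[0,0,0],[0,0,0],[0,0,0],[0,0,0],[0,0,0],[0,0,0],[0,0,0]],"claw":[70,70,70,70,70,70,70,70,70]}'
python3 -m creep '{"translation":[[0,0,0],[0,0,0],[0,0,0],[0,0,0],[0,0,0],[0,0,0]],"rotation":[[0,0,0],[0,0,0],[0,0,0],[0,0,0],[0,0,0],[0,0,0]],"claw":[25,25,25,25,25,25]}' 60
python3 - <<'E'
from h import *
s=snap('wrist','w7');s=snap('side','s7')
cv2.imwrite('pics/c8.png',cv2.resize(s['frame'][220:350,240:380,::-1],None,fx=4,fy=4,interpolation=cv2.INTER_CUBIC))
x=sense();print(x['tool_pos'],x['ft_force'],x['finger_gap'])
E
```

```text
time: 13.95
tool_pos: [445.6, 333.4, 84.0]
tcp_rot: [-180.0, 0.0, 93.0]
ft_force: [-0.6, 0.7, 0.1]
finger_gap: 69.9
time: 14.55
tool_pos: [446.3, 334.3, 86.1]
tcp_rot: [179.9, -0.1, 93.0]
ft_force: [-2.4, 0.2, 5.8]
finger_gap: 37.0
[446.29924163 334.23886086  86.06618348] [-2.53613351 -0.96101975  6.42498665] 36.87330332488237
```

View pics/c8.png

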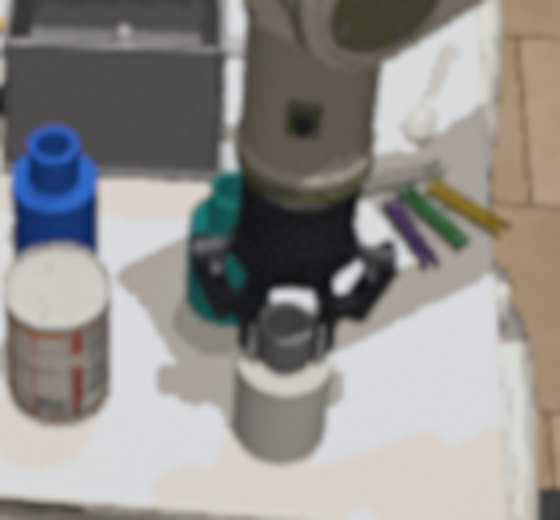

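View pics/w7.png

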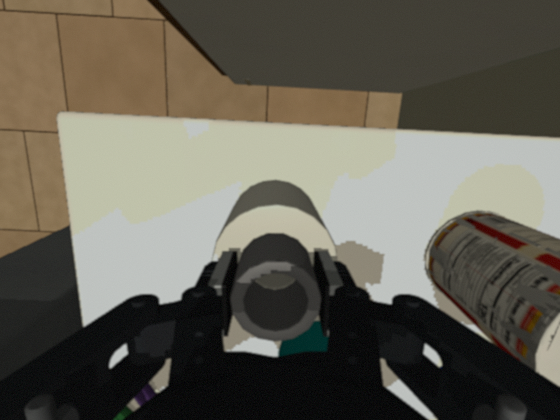

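```bash
python3 -m creep '{"translation":[[0,0,-5],[0,0,-15],[0,0,-25],[0,0,-30],[0,0,-30],[0,0,-30],[0,0,-20],[0,0,-10],[0,0,0],[0,0,0]],"rotation":[[0,0,0],[0,0,0],[0,0,0],[0,0,0],[0,0,0],[0,0,0],[0,0,0],[0,0,0],[0,0,0],[0,0,0]],"claw":[25,25,25,25,25,25,25,25,25,25]}'
python3 - <<'E'
from h import *
s=snap('wrist','w8');s=snap('side','s8')
cv2.imwrite('pics/c9.png',np.hstack([cv2.resize(s['frame'][170:350,240:380,::-1],None,fx=2.3,fy=2.3,interpolation=cv2.INTER_CUBIC),load('w8')['frame'][:414,100:500,::-1]]))
x=sense();print(x['tool_pos'],x['ft_force'],x['finger_gap'],x['wrist_torque'])
E
```

```text
time: 15.65
tool_pos: [445.2, 333.4, 248.4]
tcp_rot: [-179.9, 0.0, 93.0]
ft_force: [1.0, -0.1, -2.9]
finger_gap: 37.3
[444.73854671 333.09584822 247.41143877] [-0.15159366 -0.04604451 -2.69586243] 37.39137011147435 [-0.03190607 -0.00417196 -0.02034449]
```

View pics/c9.png

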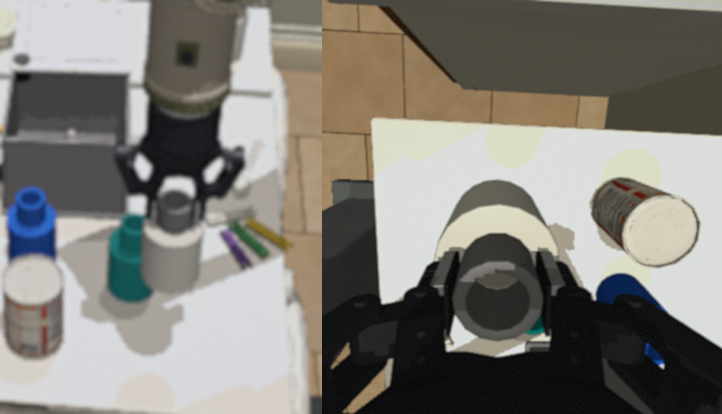

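```bash
python3 - <<'E'
from h import *
w=load('w8');c=w['extrinsics'][:3,3]
a=np.radians(93.0);X=np.array([np.cos(a),np.sin(a)]);Y=np.array([np.sin(a),-np.cos(a)])
tcp=c[:2]-66.5*X-1.2*Y;print('tcp',tcp,c[2]-142.6)
for z in (277,280):
  p=plane(w,275.8,299,z);d=p[:2]-tcp;print(p,d@X,d@Y)
t=np.array([586.9,32.5]);
for off in [(0,0)]:
  d=t-tcp;print('delta tool',d@X,d@Y)
cv2.imwrite('pics/c10.png',cv2.resize(w['frame'][200:360,190:360,::-1],None,fx=3.5,fy=3.5,interpolation=cv2.INTER_CUBIC))
E
```

```text
tcp [445.16069858 334.8912252 ] 248.36902987997505
[446.5867927  333.33171784 277.        ] -1.632006107053311 1.3425214061650355
[446.48918514 335.12249841 280.        ] 0.16142864040756388 1.3387698236610297
delta tool -309.3948704129392 125.71911870739812
```

View pics/c10.png

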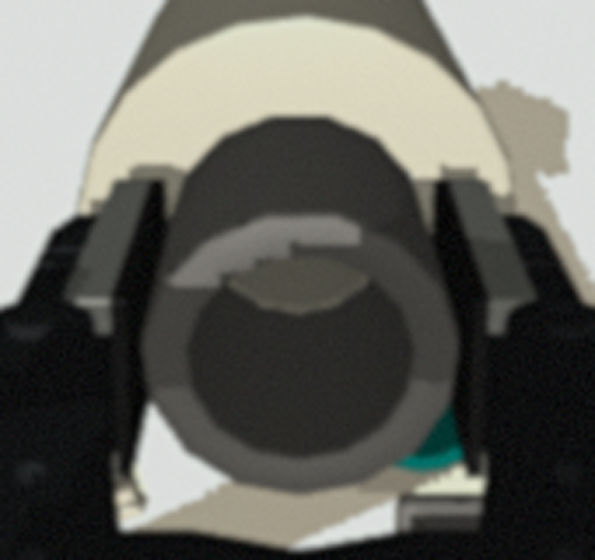

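```bash
python3 -m creep '{"translation":[[-15,6,0],[-35,14,0],[-35,14,0],[-35,14,0],[-35,14,0],[-35,14,0],[-35,14,0],[-35,14,0],[-35,14,0],[-14.4,7,0]],"rotation":[[0,0,0],[0,0,0],[0,0,0],[0,0,0],[0,0,0],[0,0,0],[0,0,0],[0,0,0],[0,0,0],[0,0,0]],"claw":[25,25,25,25,25,25,25,25,25,25]}'
python3 -m creep '{"translation":[[0,0,0],[0,0,0],[0,0,15],[0,0,0]],"rotation":[[0,0,0],[0,0,0],[0,0,0],[0,0,0]],"claw":[25,25,25,25]}'
python3 - <<'E'
from h import *
s=snap('wrist','w9');t=snap('top','t9');u=snap('side','s9')
print(s['extrinsics'][:3,3])
r=lambda f:cv2.resize(f[...,::-1],(400,400),interpolation=cv2.INTER_CUBIC)
cv2.imwrite('pics/c11.png',np.hstack([r(s['frame'][100:380,140:420]),r(u['frame'][150:270,210:330])]))
E
```

```text
time: 16.75
tool_pos: [586.7, 27.0, 248.0]
tcp_rot: [-179.9, 0.1, 92.8]
ft_force: [0.0, -0.4, -1.7]
finger_gap: 37.1
time: 17.15
tool_pos: [584.7, 32.3, 231.2]
tcp_rot: [-179.8, -0.0, 93.1]
ft_force: [0.1, -0.1, -3.9]
finger_gap: 36.9
[582.81704471 100.15338383 373.80744678]
```

View pics/c11.png

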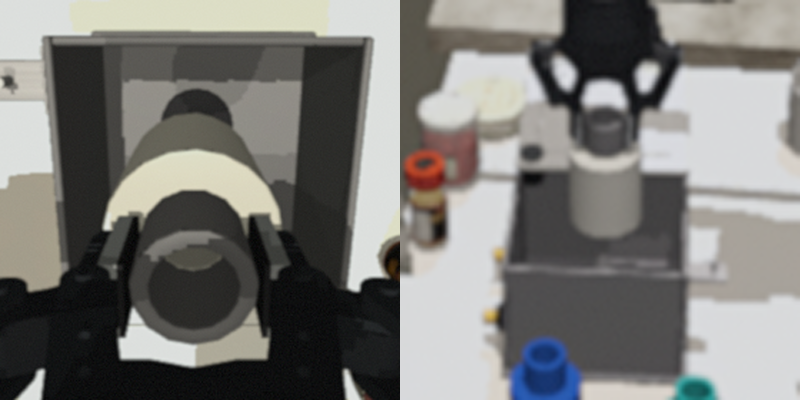

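```bash
python3 - <<'E'
from h import *
w=load('w9');f=w['frame']
cv2.imwrite('pics/c12.png',cv2.resize(f[150:200,240:320,::-1],None,fx=8,fy=8,interpolation=cv2.INTER_CUBIC))
g=f.astype(int).max(2)
for r in (166,170,174): print(r,g[r,246:312:2])
print(plane(w,278,180,12),plane(w,275.5,303,263))
E
```

```text
166 [146 149 146 147 146 146 146 143 113  67  45  38  42  41  43  40  42  40
  41  41  41  44  65  99 124 127 126 126 127 127 127 129 139]
170 [145 146 145 147 145 146 108  56  49  50  49  42  41  40  42  42  41  40
  40  41  42  39  40  36  47  95 125 127 127 126 134 142 145]
174 [146 145 146 148 142  96  49  47  49  50  49  48  49  42  40  39  38  37
  42  39  39  40  38  38  39  37  68 123 144 145 145 144 143]
[587.83699486  41.26461857  12.        ] [586.14650924  32.36398699 263.        ]
```

View pics/c12.png

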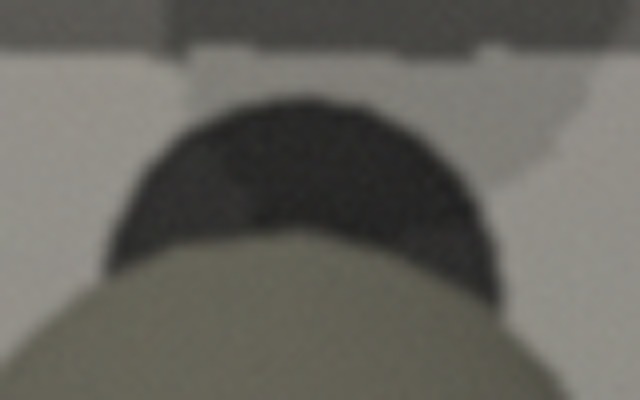

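```bash
python3 -m creep '{"translation":[[0,0.6,10],[0,0,15],[0,0,15],[0,0,10],[0,0,8],[0,0,6],[0,0,6],[0,0,0]],"rotation":[[0,0,0],[0,0,0],[0,0,0],[0,0,0],[0,0,0],[0,0,0],[0,0,0],[0,0,0]],"claw":[25,25,25,25,25,25,25,25]}'
```

```text
time: 18.1
tool_pos: [586.7, 31.2, 163.5]
tcp_rot: [-179.9, -0.0, 93.0]
ft_force: [0.3, 1.1, -3.6]
finger_gap: 37.3
```

```bash
python3 -m creep '{"translation":[[0,0,6],[0,0,6],[0,0,6],[0,0,6],[0,0,0]],"rotation":[[0,0,0],[0,0,0],[0,0,0],[0,0,0],[0,0,0]],"claw":[25,25,25,25,25]}'
```

```text
time: 18.6
tool_pos: [586.5, 31.2, 138.9]
tcp_rot: [-179.9, -0.0, 93.0]
ft_force: [0.8, 0.9, -3.5]
finger_gap: 37.2
```

```bash
python3 -m creep '{"translation":[[0,0,6],[0,0,6],[0,0,6],[0,0,6],[0,0,6],[0,0,4],[0,0,0]],"rotation":[[0,0,0],[0,0,0],[0,0,0],[0,0,0],[0,0,0],[0,0,0],[0,0,0]],"claw":[25,25,25,25,25,25,25]}'
```

```text
time: 19.3
tool_pos: [586.5, 31.3, 105.3]
tcp_rot: [-179.9, -0.0, 93.0]
ft_force: [1.3, 1.1, -3.3]
finger_gap: 37.4
```

```bash
python3 -m creep '{"translation":[[0,0,2],[0,0,2],[0,0,1.5],[0,0,0]],"rotation":[[0,0,0],[0,0,0],[0,0,0],[0,0,0]],"claw":[25,25,25,25]}'
python3 -m creep '{"translation":[[0,0,1],[0,0,0.5],[0,0,0.5],[0,0,0]],"rotation":[[0,0,0],[0,0,0],[0,0,0],[0,0,0]],"claw":[25,25,25,25]}'
```

```text
time: 19.7
tool_pos: [587.0, 31.2, 100.6]
tcp_rot: [-180.0, -0.0, 93.0]
ft_force: [-0.9, 1.0, -3.7]
finger_gap: 37.3
time: 20.1
tool_pos: [587.0, 31.2, 98.8]
tcp_rot: [-180.0, -0.0, 93.0]
ft_force: [-0.3, 3.0, -2.3]
finger_gap: 36.9
```

```bash
python3 -m creep '{"translation":[[0,0,1],[0,0,1],[0,0,0]],"rotation":[[0,0,0],[0,0,0],[0,0,0]],"claw":[25,25,25]}'
python3 -m creep '{"translation":[[0,0,0.5],[0,0,0.5],[0,0,0]],"rotation":[[0,0,0],[0,0,0],[0,0,0]],"claw":[25,25,25]}'
```

```text
time: 20.4
tool_pos: [587.3, 31.2, 98.1]
tcp_rot: [180.0, -0.0, 93.0]
ft_force: [-5.4, 3.0, 8.2]
finger_gap: 37.3
time: 20.7
tool_pos: [587.4, 31.3, 98.1]
tcp_rot: [179.9, -0.0, 93.0]
ft_force: [-10.3, 4.1, 14.9]
finger_gap: 37.1
```

```bash
python3 -m creep '{"translation":[[0,0,0],[0,0,0],[0,0,0],[0,0,0],[0,0,0],[0,0,0]],"rotation":[[0,0,0],[0,0,0],[0,0,0],[0,0,0],[0,0,0],[0,0,0]],"claw":[45,60,66,66,66,66]}'
python3 -m creep '{"translation":[[0,0,-5],[0,0,-15],[0,0,-30],[0,0,-40],[0,0,-40],[0,0,-40],[0,0,-40],[0,0,-20],[0,0,0]],"rotation":[[0,0,0],[0,0,0],[0,0,0],[0,0,0],[0,0,0],[0,0,0],[0,0,0],[0,0,0],[0,0,0]],"claw":[66,66,66,66,66,66,66,66,66]}'
python3 - <<'E'
from h import *
s=snap('wrist','w10');u=snap('side','s10')
r=lambda f:cv2.resize(f[...,::-1],(400,400),interpolation=cv2.INTER_CUBIC)
cv2.imwrite('pics/c13.png',np.hstack([r(s['frame'][100:300,170:370]),r(u['frame'][180:270,230:320])]))
E
```

```text
time: 21.3
tool_pos: [587.0, 31.1, 95.7]
tcp_rot: [-180.0, 0.0, 93.0]
ft_force: [0.5, -0.3, -1.0]
finger_gap: 65.9
time: 22.2
tool_pos: [588.7, 31.1, 332.4]
tcp_rot: [179.5, 0.0, 93.0]
ft_force: [0.0, 0.2, -0.0]
finger_gap: 65.9
```

View pics/c13.png

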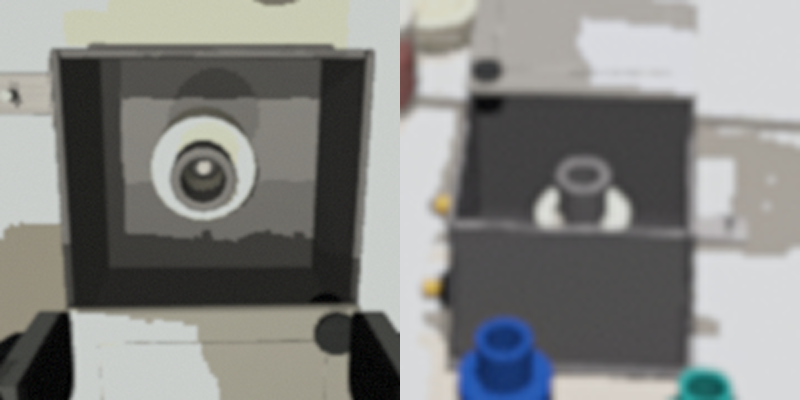

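The wrist view shows the cartridge round the pipe, with the pipe tip visible inside the bore. It is sunk below the rim. Next I go back to the knob.

```bash
python3 -m creep '{"translation":[[-10,-2,0],[-35,-5,0],[-35,-5,0],[-35,-5,0],[-35,-5,0],[-35,-5,0],[-35,-5,0],[-28,-4,0],[-10,-1,0],[0,0,0]],"rotation":[[0,0,0],[0,0,0],[0,0,0],[0,0,0],[0,0,0],[0,0,0],[0,0,0],[0,0,0],[0,0,0],[0,0,-0.14]],"claw":[60,60,60,60,60,60,60,60,60,60]}'
python3 -m creep '{"translation":[[0,0,20],[0,0,20],[0,0,0]],"rotation":[[0,0,0],[0,0,0],[0,0,0]],"claw":[60,60,60]}'
python3 - <<'E'
from h import *
s=snap('wrist','w11');print(s['extrinsics'][:3,3],sense()['tool_pos'],sense()['tcp_rot'])
cv2.imwrite('pics/c14.png',cv2.resize(s['frame'][100:300,180:380,::-1],None,fx=3,fy=3,interpolation=cv2.INTER_CUBIC))
E
```

```text
time: 23.3
tool_pos: [562.3, -230.2, 323.9]
tcp_rot: [-179.9, -0.1, 100.9]
ft_force: [0.0, 1.1, -0.7]
finger_gap: 59.9
time: 23.6
tool_pos: [561.5, -227.3, 281.0]
tcp_rot: [-179.7, -0.3, 101.0]
ft_force: [0.2, 0.6, -1.0]
finger_gap: 60.0
[ 550.73211017 -161.05182308  423.93931037] [ 562.14711714 -227.57532909  283.13791064] [-179.76257874   -0.19461684  101.01140083]
```

View pics/c14.png

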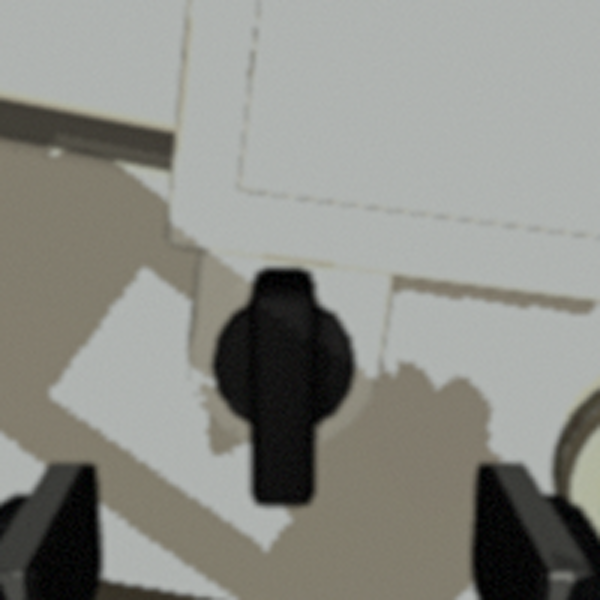

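```bash
python3 - <<'E'
from h import *
w=load('w11');p=plane(w,274.4,220.4,155);c=w['extrinsics'][:3,3]
a=np.radians(101);X=np.array([np.cos(a),np.sin(a)]);Y=np.array([np.sin(a),-np.cos(a)])
tcp=c[:2]-66.5*X-1.2*Y;d=p[:2]-tcp;print(p,tcp,c[2]-142.6,d@X,d@Y)
E
```

```text
[ 563.66400203 -239.43574015  155.        ] [ 562.24295574 -226.55900158] 281.3393103737736 -12.911305027909405 -1.0620598807006238
```

```bash
python3 -m creep '{"translation":[[-6.5,-1,10],[-6.5,-0.5,25],[0,0,30],[0,0,25],[0,0,15],[0,0,10],[0,0,6],[0,0,0]],"rotation":[[0,0,0],[0,0,0],[0,0,0],[0,0,0],[0,0,0],[0,0,0],[0,0,0],[0,0,0]],"claw":[60,60,60,60,60,60,60,60]}'
python3 -m creep '{"translation":[[0,0,0],[0,0,0],[0,0,0],[0,0,0],[0,0,0],[0,0,0]],"rotation":[[0,0,0],[0,0,0],[0,0,0],[0,0,0],[0,0,0],[0,0,0]],"claw":[10,10,10,10,10,10]}' 40
```

```text
time: 24.45
tool_pos: [564.6, -241.6, 164.9]
tcp_rot: [180.0, 0.0, 101.0]
ft_force: [-0.3, -0.0, 0.3]
finger_gap: 60.0
time: 25.05
tool_pos: [565.0, -242.0, 166.0]
tcp_rot: [179.9, 0.1, 101.0]
ft_force: [-1.5, -0.9, 6.3]
finger_gap: 17.1
```

```bash
python3 -m creep '{"translation":[[0,0,0],[0,0,0],[2,0,5],[0,0,0]],"rotation":[[0,0,0],[0,0,0],[0,0,0],[0,0,0]],"claw":[35,35,35,35]}'
python3 -m creep '{"translation":[[0,0,0],[0,0,0],[0,0,0],[0,0,0]],"rotation":[[0,0,0],[0,0,0],[0,0,0],[0,0,0]],"claw":[10,10,10,10]}' 40
```

```text
time: 25.45
tool_pos: [563.5, -238.9, 158.4]
tcp_rot: [-179.9, -0.1, 101.0]
ft_force: [-0.8, -1.2, -0.2]
finger_gap: 35.2
time: 25.85
tool_pos: [564.0, -239.2, 159.4]
tcp_rot: [-180.0, -0.0, 101.0]
ft_force: [0.5, 1.3, -2.9]
finger_gap: 17.4
```

```bash
python3 -m creep '{"translation":[[5.8,-6.5,0],[11.5,-13.05,0],[11.5,-13.05,0],[11.5,-13.05,0]],"rotation":[[0,0,0.04],[0,0,0.08],[0,0,0.08],[0,0,0.08]],"claw":[10,10,10,10]}'
```

```text
time: 26.25
tool_pos: [514.8, -203.1, 159.4]
tcp_rot: [180.0, -0.0, 84.8]
ft_force: [4.3, 3.1, -3.9]
finger_gap: 17.1
```

```bash
python3 -m creep '{"translation":[[11.5,-13.05,0],[11.5,-13.05,0],[11.5,-13.05,0],[11.5,-13.05,0],[11.5,-13.05,0],[11.5,-13.05,0],[11.5,-13.05,0],[11.5,-13.05,0]],"rotation":[[0,0,0.08],[0,0,0.08],[0,0,0.08],[0,0,0.08],[0,0,0.08],[0,0,0.08],[0,0,0.08],[0,0,0.08]],"claw":[10,10,10,10,10,10,10,10]}'
```

```text
time: 27.05
tool_pos: [452.5, -81.6, 159.5]
tcp_rot: [179.9, -0.1, 48.1]
ft_force: [11.1, 0.3, -10.9]
finger_gap: 17.5
```

```bash
python3 -m creep '{"translation":[[11.5,-13.05,0],[11.5,-13.05,0],[11.5,-13.05,0],[11.5,-13.05,0],[11.5,-13.05,0],[11.5,-13.05,0],[5.8,-6.5,0],[0,0,0]],"rotation":[[0,0,0.08],[0,0,0.08],[0,0,0.08],[0,0,0.08],[0,0,0.08],[0,0,0.08],[0,0,0.04],[0,0,0]],"claw":[10,10,10,10,10,10,10,10]}'
```

```text
time: 27.85
tool_pos: [464.8, 29.1, 159.5]
tcp_rot: [179.9, -0.2, 18.4]
ft_force: [10.7, -2.4, -11.4]
finger_gap: 17.6
```

```bash
python3 -m creep '{"translation":[[7.2,-8.1,0],[7.2,-8.1,0],[4.3,-4.9,0],[0,0,0]],"rotation":[[0,0,0.05],[0,0,0.05],[0,0,0.03],[0,0,0]],"claw":[10,10,10,10]}'
python3 - <<'E'
from h import *
x=sense();print(x['wrist_torque'],x['tool_pos'])
s=snap('wrist','w12')
E
```

```text
time: 28.25
tool_pos: [476.6, 54.1, 159.5]
tcp_rot: [179.9, -0.1, 11.0]
ft_force: [5.3, -3.5, -9.6]
finger_gap: 17.5
[-0.50997151 -1.1071583  -0.08458842] [476.55309115  54.05052965 159.46918099]
```

View pics/w12.png

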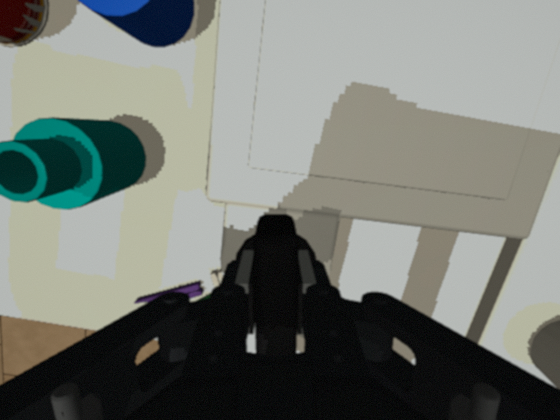

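```bash
python3 -m creep '{"translation":[[1,-1.5,0],[0.5,-1.5,0],[0,0,0]],"rotation":[[0,0,0.005],[0,0,0],[0,0,0]],"claw":[10,10,10]}'
python3 -m creep '{"translation":[[0.5,-1.5,0],[0,0,0]],"rotation":[[0,0,0],[0,0,0]],"claw":[10,10]}'
```

```text
time: 28.6
tool_pos: [477.7, 56.3, 159.5]
tcp_rot: [179.8, -0.2, 10.7]
ft_force: [9.8, -4.7, -10.1]
finger_gap: 17.6
time: 28.8
tool_pos: [478.1, 57.1, 159.5]
tcp_rot: [179.8, -0.2, 10.7]
ft_force: [11.8, -8.9, -10.9]
finger_gap: 17.2
```

```bash
python3 -m creep '{"translation":[[0,0,0],[0,0,0],[0,0,0],[0,0,0],[0,0,0]],"rotation":[[0,0,-0.1],[0,0,-0.12],[0,0,-0.12],[0,0,-0.12],[0,0,-0.12]],"claw":[10,10,10,10,10]}'
python3 - <<'E'
from h import *
x=sense();print(x['wrist_torque'],x['tool_pos'])
E
```

```text
time: 29.3
tool_pos: [477.1, 58.4, 159.5]
tcp_rot: [179.9, -0.0, 44.2]
ft_force: [4.0, -2.3, -7.7]
finger_gap: 17.3
[-0.29479547 -0.72309852 -0.0380748 ] [477.14904639  58.36691075 159.45744555]
```

```bash
python3 -m creep '{"translation":[[0,0,0],[0,0,0],[0,0,0],[0,0,0],[0,0,0],[0,0,0]],"rotation":[[0,0,-0.12],[0,0,-0.12],[0,0,-0.12],[0,0,-0.12],[0,0,-0.12],[0,0,-0.12]],"claw":[10,10,10,10,10,10]}'
python3 - <<'E'
from h import *
x=sense();print(x['wrist_torque'],x['tool_pos'])
E
```

```text
time: 29.9
tool_pos: [475.2, 59.4, 159.3]
tcp_rot: [-179.8, -0.0, 85.5]
ft_force: [-6.5, 3.4, 1.0]
finger_gap: 17.4
[ 0.38625491  1.12696965 -0.06016828] [475.23046134  59.38585467 159.3302942 ]
```

```bash
python3 -m creep '{"translation":[[0,0,0],[0,0,0],[0,0,0],[0,0,0]],"rotation":[[0,0,-0.06],[0,0,-0.06],[0,0,-0.03],[0,0,0]],"claw":[10,10,10,10]}'
python3 - <<'E'
from h import *
x=sense();print(x['wrist_torque'],x['tool_pos'])
E
```

```text
time: 30.3
tool_pos: [474.8, 59.5, 159.3]
tcp_rot: [-179.8, -0.0, 93.9]
ft_force: [-8.5, 2.6, 1.7]
finger_gap: 17.5
[ 0.36591455  1.31752312 -0.54929702] [474.83348998  59.49022919 159.33971449]
```

```bash
python3 -m creep '{"translation":[[0,0,0],[0,0,0],[0,0,0],[0,0,-10],[0,0,-20],[0,0,-30],[0,0,-30],[0,0,0]],"rotation":[[0,0,0],[0,0,0],[0,0,0],[0,0,0],[0,0,0],[0,0,0],[0,0,0],[0,0,0]],"claw":[40,60,60,60,60,60,60,60]}'
python3 - <<'E'
from h import *
s=snap('wrist','w13')
w=s;print(sense()['tool_pos'],sense()['tcp_rot'])
cv2.imwrite('pics/c15.png',cv2.resize(w['frame'][:,:,::-1],(560,420)))
E
```

```text
time: 31.1
tool_pos: [479.2, 59.2, 256.0]
tcp_rot: [179.5, 0.0, 93.8]
ft_force: [0.3, 0.1, 0.5]
finger_gap: 60.3
[478.3258456   59.19953351 253.46011733] [1.79649136e+02 2.33870866e-02 9.38367370e+01]
```

View pics/c15.png

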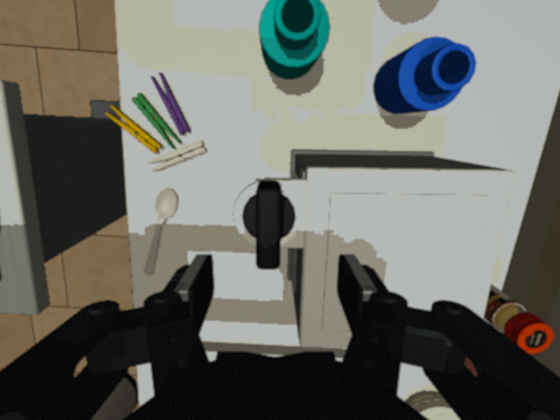

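The wrist view shows the cover shut and the bar back along y at (268,225). I'll back away and check numerically.

```bash
python3 -m creep '{"translation":[[10,0,-30],[20,0,-40],[40,0,-20],[40,0,0],[40,0,0],[40,0,0],[40,0,0],[20,0,0],[0,0,0],[0,0,0]],"rotation":[[0,0,0],[0,0,0],[0,0,0],[0,0,0],[0,0,0],[0,0,0],[0,0,0],[0,0,0],[0,0,0],[0,0,0]],"claw":[60,60,60,60,60,60,60,60,60,60]}'
python3 - <<'E'
from h import *
t=snap('top','t14');s=snap('side','s14')
print(sense()['qd'],sense()['ft_force'])
w=load('w13');g=w['frame'].astype(int).max(2)
m=((g<45)*255).astype(np.uint8); m[:,:225]=0;m[:,298:]=0;m[:174]=0;m[276:]=0
n,l,st,c=cv2.connectedComponentsWithStats(m);i=1+np.argmax(st[1:,4]);m=l==i
P=[]
for r in (188,264):
    x=np.where(m[r])[0];P.append(plane(w,(x.min()+x.max())/2,r,191)[:2]);print(r,x.min(),x.max())
d=P[0]-P[1];print('bar yaw',np.degrees(np.arctan2(-d[0],d[1])))
ys,xs=np.where(m);print('disk',plane(w,(xs.min()+xs.max())/2,215.5,155))
for im in('w1','w13'):
    g=load(im)['frame']
def r(n,f0,a):
    f=load(n)['frame'][a];return cv2.resize(f[...,::-1],(400,300),interpolation=cv2.INTER_CUBIC)
A=np.s_[150:270,175:335];B=np.s_[180:300,210:370]
cv2.imwrite('pics/c16.png',np.vstack([np.hstack([r('top0',0,A),r('t14',0,A)]),np.hstack([r('side0',0,B),r('s14',0,B)])]))
E
```

```text
time: 32.15
tool_pos: [459.5, 308.5, 338.9]
tcp_rot: [-179.9, 0.1, 93.9]
ft_force: [0.4, -0.9, 0.3]
finger_gap: 60.2
[-0.4835483  -0.38481216 -0.01258069  0.01982991 -0.07508032  0.09770982] [ 0.66921418 -0.15015513 -0.64002033]
188 258 279
264 258 278
bar yaw 3.1494490661400545
disk [475.92390502  57.85349298 155.        ]
```

View pics/c16.png

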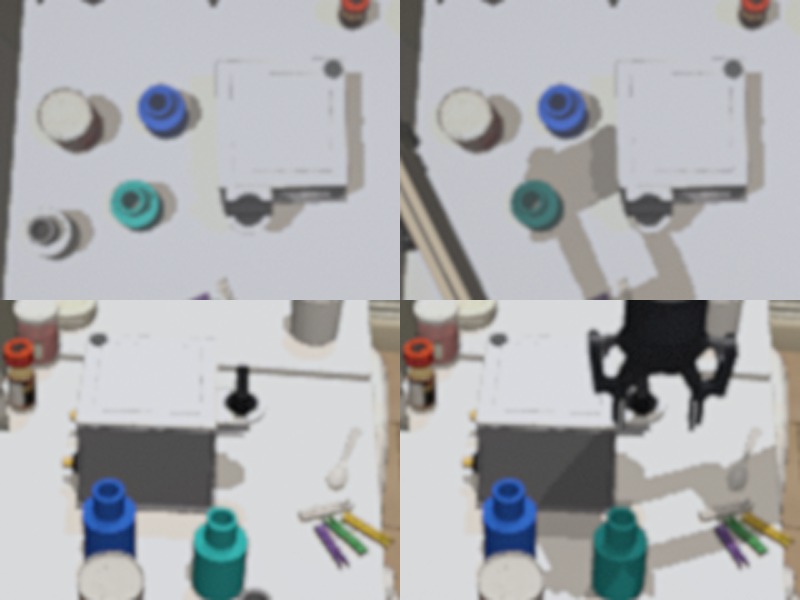

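In the before/after pictures the cover outline and bar are back where they started, the tin has not moved, and the robot is clear.

```bash
python3 - <<'E'
from bench import *
print(hand_in())
E
```

```text
the job is handed in; nothing more can be done
None
```

The job is done and handed in at about 32 s of the 72 s allowed. No verdict was reported.

**What I did:**
1. I turned the knob about 1.44 rad clockwise and swung the cover to about 1.58 rad.
2. I gripped the white cartridge by its neck and lowered it over the pipe until the wrist felt about 15 N from the seat. It came to rest at the expected height, and I let go.
3. I swung the cover shut against its stop and turned the knob back to its own stop.

**Last checks:**
- **Cartridge:** after release, the wrist view showed it centred over the pipe, with the pipe tip visible in the bore. I could not see it again once the cover was shut.
- **Cover:** the knob is at (475.9, 57.9) mm; it started at (475.9, 57.2). That puts the cover within about 0.005 rad of where it started.
- **Latch:** the bar is at 3.1° against 2.5° at the start, about 0.01 rad, so it is locked.
- **Tin, mug and jar:** the tin and jar look unmoved in the before/after pictures. In the last side view the gripper partly hid the mug, but the arm never went near it.

**Disagreements:** the camera views of the pipe differed by 2–4 mm. The state's tool position was also off by a few millimetres just after moves. The first knob grip was therefore about 5 mm off along the bar, and I re-gripped it.

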